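Wind a clock movement on its test stand and set it running

ROBOT

A 7-joint arm with a two-finger parallel gripper is mounted at the origin on the work surface. World frame = base frame: x ahead of the robot, y to its left, z up, the work surface at z = 0. Lengths are in m, angles in rad, forces in N, time in s.
With the tool pointing down it reaches from about 0.425 to 0.95 m from the base axis. Payload 4.7 kg.
Tool frame: the origin (TCP) lies at the very end of the fingers, on their centre line; the grasp point (between the pads) lies 19 mm behind it; z points along the fingers, y is the line along which they close (so a half turn about z gives the same grasp; the last joint's range is limited). The gripper opens to 87 mm and grips with 3 to 60 N. Pads are 19 mm wide; open, the fingers measure 117 mm over their backs; the gripper's body (75 mm by 190 mm) begins 51 mm behind the grasp point.
Start: joints at [-1.319, 0.469, -0.049, 1.532, 0.024, 1.141, -0.082], TCP at [0.187, 0.649, 0.223] pointing down, gripper open.
Joint ranges: [-2.59, 2.59], [-0.33, 1.99], [-1.39, 1.29], [0.1, 2.45], [-1.04, 4.18], [0.21, 1.99], [-2.66, 2.66]. Speed limits (rad/s): [2.57, 2.57, 3.14, 3.14, 3.14, 3.14, 3.14].

INTERFACE

Orientations are given as a unit quaternion [x, y, z, w].
In Python, from station import ctrl gives the robot as it stands.
- The arm moves only by the tool drive_tool, never from a script. Its argument "deltas" is a list of rows, each a list of 3 entries, a list of its own where there are three numbers: the opening in per cent of the stroke, from 0 (shut) to 100 (fully open), then the shift along the tool's x, y, z in cm, then the turn, a rotation vector about the tool's x, y, z in degrees. In form: [[fingers, [x, y, z], [rx, ry, rz]], ...]. A call has 1 to 12 rows; each row shifts and turns the commanded pose from where the row before left it, along the tool's axes as they then stand; what a row does not reach is not made up. A row lasts 1/12 s, in which the tool goes at most 41.7 mm and 7.16 degrees, less where a joint would pass 70% of its speed; a pose out of reach is approached as far as the arm can. A call is refused whole if a number of a shift passes 4.17 or a number of a turn 7.16, either way. A call with a gripper value outside its range is refused whole. The fingers move at their own pace and stop on an object; "force" is the grip in N (left out, the last holds). Time passes only in rows, so rows that do not move let the fingers close. It gives the time, the measured TCP pose, the force, the opening and the grip force at its end, in the units of the state.
- ctrl.get_obs(): the state, without advancing time (a new reading comes with each control period).
- ctrl.read_camera(name): name is "side" or "top"; returns a dict with "img" (420x560x3 uint8, red, green, blue), "mtx" (3x3 intrinsics, pixels), "k1" (the pictures are not rectified: a ray, as slopes to the right and down, at radius r is drawn at 1 + k1 r^2 times it, then the intrinsics apply), "R" (3x3) and "t" (3): a world point X has camera coordinates R X + t. Camera axes: x right, y down, z forward; pixel columns grow to the right and rows downward; lengths in m; the calibration is good to about 2 mm. A picture is of the moment at which its call begins. There is no depth.
- ctrl.job_done(): hands the job in; it is judged then, once.
The state is a dict: "clock": time; "q": joint angles; "joint_vel": joint speeds; "tau": joint torques, N m; "ee_pos": TCP position; "ee_rot": TCP orientation; "wrist_force": force on the tool from outside, world axes, zero at the start; "moment": the same for the moment, N m; "width": opening from 0.0 (shut) to 1.0 (fully open); "grip_force": force on a finger pad.
Only numpy, scipy, OpenCV 4.12 (cv2) and the standard library are available. Lean on these libraries where they do the work, as an engineer would, in place of code of your own. Each camera call takes 0.05 s, during which the arm holds its last target. There are 200 camera calls.

TASK

The clock movement on the test stand has just been serviced. Wind its big brass key clockwise, as seen from the key's side, a part turn at a time, until it comes up firm - stop there and do not force it any further. Then push the red-tipped stop lever on the movement fully across to its other end so that the clock can run, and leave everything else on the bench where it is.

Things in the scene. Friction and masses are not known exactly. Their poses are not given: they have to be found in the camera images.
- clock: Brass clock movement (two upright plates 140 mm wide, 3 mm thick, 60 mm apart, 50 to 175 mm above the table) in a grey test stand fixed to the bench (base 150 x 220 x 12 mm). Origin: centre of the base's underside. z is up; its -x side is the front, where the key sticks out; y is the width. On top, around (0, -20) mm, sits the platform with the balance wheel, up to 191 mm high.
- key_hub (a point): Centre of the brass key, at (-87, 0, 140) mm in the clock's frame, on the key's axis, which is horizontal along the clock's x. Round the axis: a hub of radius 9 mm between the wings; behind it a stem of radius 7.5 mm to a toothed ratchet wheel of radius 27 mm, 33 to 40 mm in front of the clock's origin. The front plate is 55 mm behind this point.
- wing_a (a point): Middle of the outer end of one wing of the key. The two wings are flat paddles on opposite sides of the axis, each reaching from 9 to 45 mm from the axis, 5 mm thick, and 30 mm wide along the axis (72 to 102 mm in front of the clock's origin).
- wing_b (a point): Middle of the outer end of the other wing, opposite wing_a, 45 mm from the axis.
- arbor (a joint): Winding of the arbor that carries the key, in rad, growing clockwise seen from the front (the upper wing moves towards the clock's -y); starts at 0.4 to 2.6. The spring resists with 0.08 Nm, rising to 0.26 Nm. A ratchet holds what is wound: let go, it springs back to the last click (0.39 rad apart; the last at 9.1, 9.5 and 9.9); it cannot be turned back. Firm hard stop at 10.0.
- key (a joint): Elastic twist of the key on its arbor in rad, 0 when let go: 0.2 rad for each Nm of turning effort on the key (about 0.05 rad against the full spring). The wings stand at the winding angle plus this twist; at 0 in all, wing_a points straight up.
- stop_tab (a point): Top of the red upright tab of the stop lever: a cylinder 12 mm across, 30 mm high, on the end of a flat lever (lever's top 185 mm, tab's top 212 mm above the table). The lever turns level about an upright pivot at (34, -20) mm in the clock's frame; the tab is 54 mm from the pivot, behind the back plate (the clock's +x side).
- stop_lever (a joint): Angle of the stop lever in rad: 0 = stopped (tab towards the clock's -y, at about (84, -41) mm in its frame), 0.8 = free to run (tab towards the clock's +y, at about (84, 1) mm), its other end stop. It moves with about 1 N at the tab and stays where it is left.
- screwdriver: Red-handled screwdriver, 170 mm long, lying in front of the stand; origin at its middle. Bystander.
- bezel: Flat brass ring, 90 mm across, 12 mm high, lying beside the stand; origin at the centre of its underside. Bystander.
- oil_bottle: Amber bottle, 42 mm across, 85 mm tall; origin at the centre of its underside. Bystander.
- brush: Brush with a pale wooden handle, 160 mm long; origin at its middle. Bystander.
- cork_roll: Cork roll lying on its side, 56 mm across, 100 mm long. Bystander.
- band_reel: Blue reel (open ring), 110 mm across, 35 mm high. Bystander.
- calculator: Black desk calculator, 150 x 82 x 14 mm. Bystander.

How it is judged:
On the way, in this order (a step that is already met when the one before it is completed fails the run):
1. the key is wound until firm: it stands on one of the last two clicks or further (joint arbor above 9.3 rad) (value of joint arbor above 9.3 rad), for 0.3 s.
2. the stop lever is across at its running end (above 0.7 of 0.8 rad) (value of joint stop_lever above 0.7 rad), for 0.2 s.
At the end, for the whole second after the job is handed in: The key stays wound on one of its last two clicks (above 9.3 rad of 10.0) and the stop lever stands within 0.1 rad of its running end (above 0.7 rad), the key wound first and the lever moved after it; the bystanders lie within 20 mm of where they were (value of joint arbor above 9.3 rad and value of joint stop_lever above 0.7 rad); the robot touches nothing.
It fails at once if the key is forced (twisted by more than 0.3 rad: 1.5 Nm, five times the effort of winding) (value of joint key above 0.3 rad).
It fails at once if a bystander is disturbed (moved by more than 20 mm) (distance of any of screwdriver, bezel, oil_bottle, brush, cork_roll, band_reel, calculator from where it was at the start of the episode above 0.02 m).
It also fails if it takes over 72 s, if anything falls off the work surface, if the arm or the gripper's body presses on something with over 40 N, if the wrist force passes 120 N, or if a joint passes its speed limit or range.

## Working session

There is one attempt and no reset: what is moved stays moved. The work goes in short steps, Python scripts to look and compute and a tool call to move; the robot and the scene stay as the last step left them, time stands still between calls to the robot, and variables do not carry over. Pictures are saved under pics/ and viewed, at most 10 in all, crops included, and the job is handed in when it is done.

Besides the shell and the picture viewer there is one more tool, called after ">>>" in YAML: its name, and indented under it one key for each argument. drive_tool: Moves the arm, as the interface text tells. Its arguments: {"type":"object","properties":{"deltas":{"type":"array"},"force":{"type":"number"}},"required":["deltas"]}

```bash
ls; mkdir -p pics; cat > h.py <<'E'
import numpy as np, cv2
from station import ctrl
def px(c,X):
    p=c["R"]@np.array(X,float)+c["t"]; s=p[:2]/p[2]; s=s*(1+c["k1"]*(s@s)); return (c["mtx"]@np.r_[s,1])[:2]
def ray(c,uv):
    d=(np.linalg.inv(c["mtx"])@np.r_[uv,1])[:2]; s=d.copy()
    for _ in range(20): s=d/(1+c["k1"]*(s@s))
    R=np.array(c["R"]); return -R.T@c["t"], R.T@np.r_[s,1]
def onz(c,uv,z):
    o,d=ray(c,uv); return o+d*(z-o[2])/d[2]
def tri(c1,u1,c2,u2):
    o1,d1=ray(c1,u1);o2,d2=ray(c2,u2)
    k=np.linalg.lstsq(np.c_[d1,-d2],o2-o1,rcond=None)[0]
    a,b=o1+d1*k[0],o2+d2*k[1]; return (a+b)/2,np.linalg.norm(a-b)
E
python3 - <<'E'
from h import *
import pickle
cs={}
for n in("top","side"):
    c=ctrl.read_camera(n);cs[n]=c
    cv2.imwrite(f"pics/{n}0.png",cv2.resize(c["img"][:,:,::-1],(800,600),interpolation=cv2.INTER_CUBIC))
    R=np.array(c["R"]);print(n,-R.T@c["t"],R[2],c["mtx"][0][0])
pickle.dump(cs,open("c0.pkl","wb"))
o=ctrl.get_obs();print(o)
E
```

```text
pics
top [0.42854398 0.01379789 1.17560137] [ 0.15247364  0.00184145 -0.98830582] 388.8083986102266
side [ 0.24010118 -0.85355636  1.09110435] [ 0.24668367  0.6529152  -0.7161347 ] 476.4476505012364
{'clock': 0.1, 'q': array([-1.31891619,  0.46938872, -0.04860725,  1.53354379,  0.02410773,
        1.14099372, -0.08230609]), 'joint_vel': array([-1.70158616e-03, -9.10162246e-04, -9.67026698e-05, -4.58124318e-03,
       -9.23602279e-05,  9.45794232e-04,  2.46482779e-04]), 'tau': array([-1.21914454e-04, -5.09171104e+01, -8.15875106e-02, -2.36825269e+01,
       -6.14876859e-02,  3.45447776e-02,  7.11102234e-05]), 'ee_pos': array([0.18688225, 0.64806906, 0.22159857]), 'ee_rot': array([ 1.39911252e-01,  9.90163662e-01, -8.68980580e-04, -9.21025910e-05]), 'wrist_force': array([ 0.30486558, -0.27009436, -1.12374316]), 'moment': array([-0.04251871,  0.06441688, -0.04536044]), 'grip_force': 0.0, 'width': 1.0014627236109375}
```

View pics/top0.png

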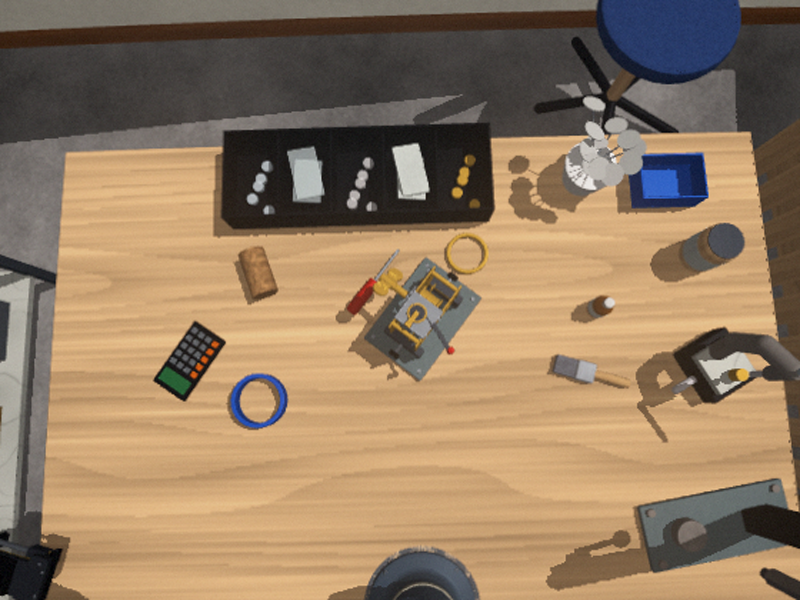

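View pics/side0.png

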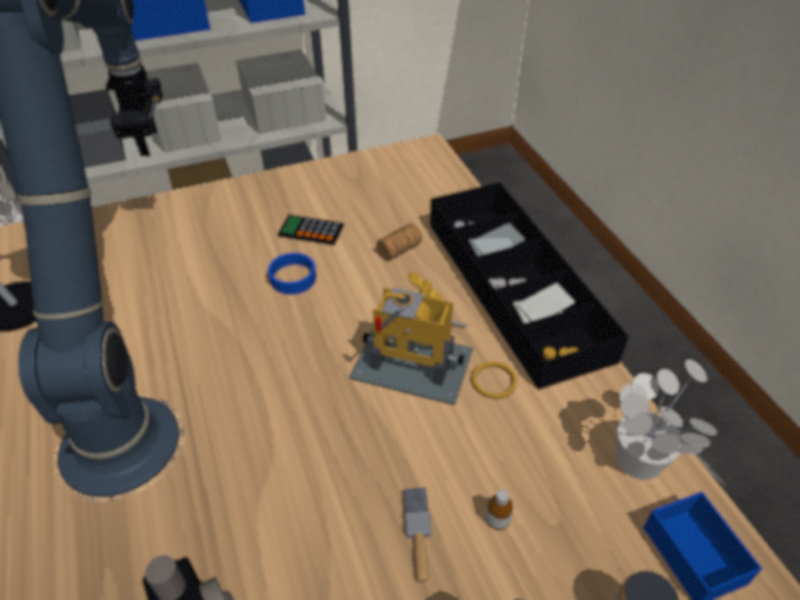

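The top view shows the clock at about (420,318), its key at about (390,280) facing up-left with the screwdriver under it, and the red tab at about (450,350). The side view shows the clock from behind, with the tab at (379,323).

```bash
python3 - <<'E'
from h import *
import pickle
cs=pickle.load(open("c0.pkl","rb"));c=cs["top"];s=cs["side"]
f=0.7
for uv in [(425,258),(481,297),(418,381),(365,337)]: print(onz(c,np.array(uv)*f,0.012).round(3))
def red(c,box):
    x0,y0,x1,y1=box;h=cv2.cvtColor(c["img"],cv2.COLOR_RGB2HSV)[y0:y1,x0:x1]
    m=((h[...,0]<6)|(h[...,0]>174))&(h[...,1]>170)&(h[...,2]>80)
    ys,xs=np.nonzero(m);return xs.mean()+x0,ys.mean()+y0,len(xs),(xs.min()+x0,xs.max()+x0,ys.min()+y0,ys.max()+y0)
a=red(c,(300,225,335,260));b=red(s,(250,210,285,245));print(a,b)
print("tab",tri(c,a[:2],s,b[:2]))
im=cv2.resize(c["img"][165:275,235:355,::-1],(720,600*660//600),interpolation=cv2.INTER_CUBIC)[:600];cv2.imwrite("pics/t1.png",im)
im=cv2.resize(s["img"][180:290,235:355,::-1],(600,550),interpolation=cv2.INTER_CUBIC);cv2.imwrite("pics/s1.png",im)
E
```

```text
[ 0.707 -0.033  0.012]
[ 0.619 -0.149  0.012]
[ 0.446 -0.01   0.012]
[0.541 0.099 0.012]
(np.float64(315.0), np.float64(244.875), 16, (np.int64(313), np.int64(317), np.int64(243), np.int64(247))) (np.float64(264.7142857142857), np.float64(226.57142857142858), 21, (np.int64(263), np.int64(266), np.int64(223), np.int64(230)))
tab (array([ 0.49604388, -0.06397914,  0.19921527]), np.float64(0.00048220657812759793))
```

View pics/t1.png

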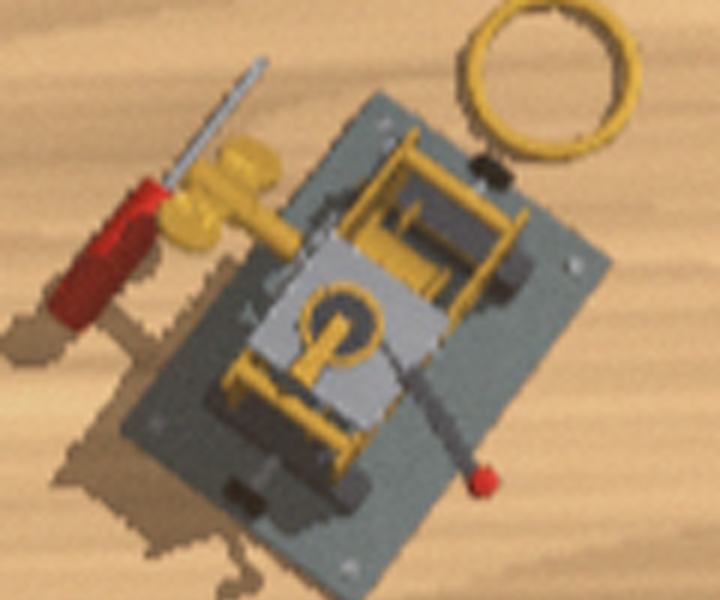

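View pics/s1.png

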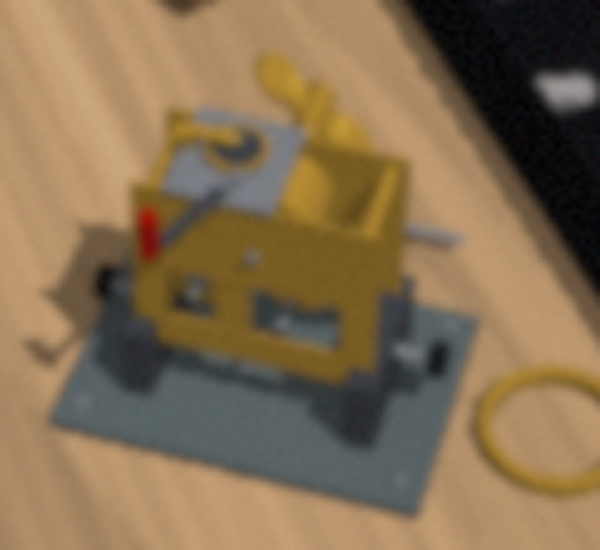

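The crops show the key's two lobes: at (190,222) and (250,162) in the top crop, and at (275,75) and (345,130) in the side crop. The clock's -y wing stands higher. The lever's red tab is at its -y end.

```bash
cat >> h.py <<'E'
C=np.array([.578,-.023,0]); ex=np.array([-.624,-.781,0]); ey=np.array([.781,-.624,0])
def toclk(p): d=np.array(p)-C; return np.array([d@ex,d@ey,d[2]])*1000
def tow(p): p=np.array(p)/1000; return C+p[0]*ex+p[1]*ey+np.r_[0,0,p[2]]
E
python3 - <<'E'
from h import *
import pickle
cs=pickle.load(open("c0.pkl","rb"));c=cs["top"];s=cs["side"]
T=lambda u:np.array(u)/6+[235,165]; S=lambda u:np.array(u)/5+[235,180]
for a,b in [((190,222),(275,75)),((250,162),(345,130))]:
    p,e=tri(c,T(a),s,S(b));print(p.round(3),e.round(4),toclk(p).round(0))
print(toclk([.496,-.064,.199]).round(0))
p=[-87,-28,250];print(tow(p))
o=ctrl.get_obs();from scipy.spatial.transform import Rotation as R
r=R.from_quat(o["ee_rot"]);print("delta tool cm",r.inv().apply(tow(p)-o["ee_pos"])*100)
# predicted pixel of outlined key points
for q in [(-87,0,140),(-102,0,140),(-32,-70,175),(-32,70,175),(32,70,175),(32,-70,175)]:
    print(q,(px(c,tow(q))-[235,165])*6,(px(s,tow(q))-[235,180])*5)
E
```

```text
[0.615 0.057 0.164] 0.0006 [-85. -21. 164.]
[0.648 0.03  0.133] 0.0005 [-85.  21. 133.]
[ 83. -38. 199.]
[0.61042  0.062419 0.25    ]
delta tool cm [-56.92240348 -44.54208301  -2.75888965]
(-87, 0, 140) [217.01407748 193.39832746] [310.86147339 110.18397693]
(-102, 0, 140) [190.67042489 173.84001268] [318.11028732  92.88980503]
(-32, -70, 175) [217.33373636 380.34012303] [162.91446797 104.67256355]
(-32, 70, 175) [410.61579788 126.9017445 ] [408.22850288 158.21631666]
(32, 70, 175) [528.50804084 213.18602344] [377.41634361 241.28913359]
(32, -70, 175) [336.0152137  469.59905312] [124.66793023 183.99346602]
```

>>> drive_tool:
  deltas:
    - [0, [-3.16, -2.47, -0.15], [0, 0, 0]]
    - [0, [-3.16, -2.47, -0.15], [0, 0, 0]]
    - [0, [-3.16, -2.47, -0.15], [0, 0, 0]]
    - [0, [-3.16, -2.47, -0.15], [0, 0, 0]]
    - [0, [-3.16, -2.47, -0.15], [0, 0, 0]]
    - [0, [-3.16, -2.47, -0.15], [0, 0, 0]]
    - [0, [-3.16, -2.47, -0.15], [0, 0, 0]]
    - [0, [-3.16, -2.47, -0.15], [0, 0, 0]]
    - [0, [-3.16, -2.47, -0.15], [0, 0, 0]]
    - [0, [-3.16, -2.47, -0.15], [0, 0, 0]]
    - [0, [-3.16, -2.47, -0.15], [0, 0, 0]]
    - [0, [-3.16, -2.47, -0.15], [0, 0, 0]]
  force: 30

```text
clock: 1.1
ee_pos: [0.4698, 0.2568, 0.2405]
ee_rot: [0.14, 0.99, -0.0, -0.0]
wrist_force: [1.2, -0.2, -0.2]
width: 0.175
grip_force: 0.0
```

>>> drive_tool:
  deltas:
    - [0, [-3.16, -2.47, -0.15], [0, 0, 0]]
    - [0, [-3.16, -2.47, -0.15], [0, 0, 0]]
    - [0, [-3.16, -2.47, -0.15], [0, 0, 0]]
    - [0, [-3.16, -2.47, -0.15], [0, 0, 0]]
    - [0, [-2, -1.5, -0.1], [0, 0, 0]]
    - [0, [0, 0, 0], [0, 0, 7.0]]
    - [0, [0, 0, 0], [0, 0, 7.0]]
    - [0, [0, 0, 0], [0, 0, 7.0]]
    - [0, [0, 0, 0], [0, 0, 7.0]]
    - [0, [0, 0, 0], [0, 0, 7.0]]
    - [0, [0, 0, 0], [0, 0, 7.0]]
    - [0, [0, 0, 0], [0, 0, 7.0]]

```text
clock: 2.1
ee_pos: [0.578, 0.1088, 0.2471]
ee_rot: [0.54, 0.841, -0.0, -0.0]
wrist_force: [0.4, -0.0, 0.2]
width: 0.008
grip_force: 0.0
```

>>> drive_tool:
  deltas:
    - [0, [0, 0, 0], [0, 0, 7.0]]
    - [0, [0, 0, 0], [0, 0, 7.0]]
    - [0, [0, 0, 0], [0, 0, 7.0]]
    - [0, [0, 0, 0], [0, 0, 7.0]]
    - [0, [0, 0, 0], [0, 0, 7.0]]
    - [0, [0, 0, 0], [0, 0, 7.0]]
    - [0, [0, 0, 0], [0, 0, 7.0]]
    - [0, [0, 0, 0], [0, 0, 7.0]]
    - [0, [0, 0, 0], [0, 0, 7.0]]
    - [0, [0, 0, 0], [0, 0, 0]]

```text
clock: 2.93
ee_pos: [0.578, 0.1089, 0.247]
ee_rot: [0.9, 0.437, -0.001, 0.0]
wrist_force: [-0.7, 0.3, -0.0]
width: 0.005
grip_force: 0.0
```

```bash
cat >> h.py <<'E'
from scipy.spatial.transform import Rotation as Ro
def st():
    o=ctrl.get_obs();r=Ro.from_quat(o["ee_rot"]);M=r.as_matrix()
    W=np.c_[-ex,ey,[0,0,-1]]
    F=o["wrist_force"]
    print("t",round(o["clock"],2),"tcp clk",toclk(o["ee_pos"]).round(1),"F clk",np.round([F@ex,F@ey,F[2]],1),"turn needed tool deg",np.degrees(Ro.from_matrix(M.T@W).as_rotvec()).round(1),"w",round(o["width"],3))
E
python3 -c "
from h import *
st();print(ctrl.get_obs()['q'].round(2))"
```

```text
t 2.93 tcp clk [-103.   -82.3  247. ] F clk [ 0.2 -0.8 -0. ] turn needed tool deg [-0.   0.1  0.4] w 0.005
[-0.73  0.34  0.62  1.74 -0.22  1.13 -0.71]
```

>>> drive_tool:
  deltas:
    - [0, [-0.8, 2.7, 0], [0, 0, 0.4]]
    - [0, [-0.8, 2.7, 0], [0, 0, 0]]
    - [0, [0, 0, 3.0], [0, 0, 0]]
    - [0, [0, 0, 3.0], [0, 0, 0]]
    - [0, [0, 0, 1.5], [0, 0, 0]]
    - [0, [0, 0, 1.0], [0, 0, 0]]
    - [0, [0, 0, 1.0], [0, 0, 0]]
    - [0, [0, 0, 1.0], [0, 0, 0]]

```text
clock: 3.6
ee_pos: [0.6107, 0.0642, 0.1428]
ee_rot: [0.9, 0.436, 0.0, -0.001]
wrist_force: [-2.8, 3.2, 7.1]
width: 0.004
grip_force: 3.7
```

```bash
python3 -c "
from h import *
st()
for n,b in(('top',(235,165)),('side',(235,150))):
    c=ctrl.read_camera(n);x,y=b
    cv2.imwrite('pics/a_'+n+'.png',cv2.resize(c['img'][y:y+110,x:x+120,::-1],(400,367),interpolation=cv2.INTER_CUBIC))
a=cv2.imread('pics/a_top.png');b=cv2.imread('pics/a_side.png');cv2.imwrite('pics/a.png',np.hstack([a,b]))"
```

```text
t 3.6 tcp clk [-88.5 -28.8 142.8] F clk [-0.7 -4.2  7.1] turn needed tool deg [-0.1 -0.1  0.4] w 0.004
```

View pics/a.png

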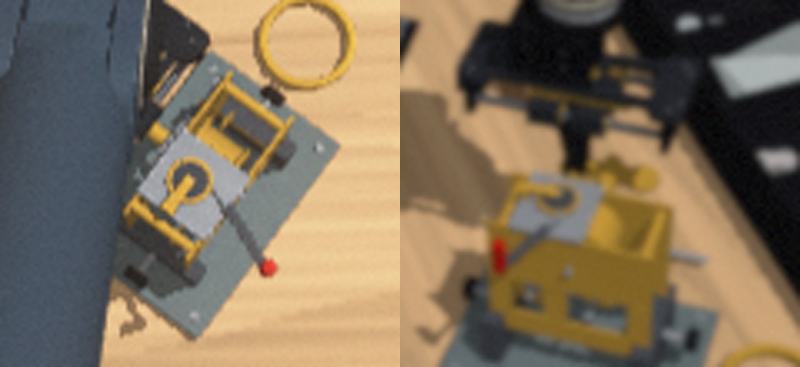

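The pictures show the closed fingers pressing on the -y wing at (580,165), with the key now about level, so winding has begun. I'll carry on down.

>>> drive_tool:
  deltas:
    - [0, [0, 0, 0.8], [0, 0, 0]]
    - [0, [0, 0, 0.8], [0, 0, 0]]
    - [0, [0, 0, 0.8], [0, 0, 0]]
    - [0, [0, 0, 0], [0, 0, 0]]

```text
clock: 4.03
ee_pos: [0.6113, 0.0629, 0.1189]
ee_rot: [0.9, 0.435, 0.001, -0.0]
wrist_force: [-0.1, 0.9, 4.1]
width: 0.004
grip_force: 1.7
```

```bash
python3 -c "
from h import *
st()"
```

```text
t 4.03 tcp clk [-87.8 -27.6 118.9] F clk [-0.7 -0.6  4.1] turn needed tool deg [ 0.  -0.1  0.2] w 0.004
```

>>> drive_tool:
  deltas:
    - [0, [0, 0, -2.0], [0, 0, 0]]
    - [0, [0, 0, -3.5], [0, 0, 0]]
    - [0, [0, 0, -3.5], [0, 0, 0]]
    - [0, [0, 2.7, 0], [0, 0, 0]]
    - [0, [0, 4.1, 0], [0, 0, 0]]
    - [0, [0, 1.4, 0], [0, 0, 0]]

```text
clock: 4.53
ee_pos: [0.6781, 0.0075, 0.21]
ee_rot: [0.901, 0.434, 0.002, 0.003]
wrist_force: [1.2, -1.8, 0.8]
width: 0.006
grip_force: 0.0
```

```bash
python3 -c "
from h import *
st()
c=ctrl.read_camera('side');x,y=235,150
cv2.imwrite('pics/b.png',cv2.resize(c['img'][y:y+110,x:x+120,::-1],(600,550),interpolation=cv2.INTER_CUBIC))
for ph in (-60,-45,-30,-15,0,15):
  a=np.radians(ph);print(ph,((px(c,tow([-87,-45*np.sin(a),140+45*np.cos(a)]))-[x,y])*5).round(0))"
```

```text
t 4.53 tcp clk [-86.3  59.2 210. ] F clk [0.6 2.  0.8] turn needed tool deg [ 0.3 -0.   0.1] w 0.006
-60 [378. 246.]
-45 [367. 231.]
-30 [351. 218.]
-15 [332. 209.]
0 [313. 202.]
15 [293. 200.]
```

View pics/b.png

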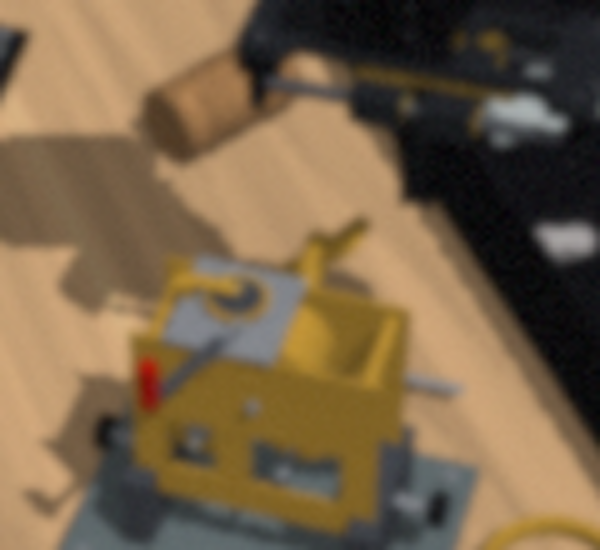

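The view from behind shows the upper wing's tip at (362,225), which is about -40° from upright, so the arbor is at about 2.4 rad. Next full stroke.

>>> drive_tool:
  deltas:
    - [0, [0, 0, 2.7], [0, 0, 0]]
    - [0, [0, 0, 2.6], [0, 0, 0]]
    - [0, [0, -1.5, 0], [0, 0, 0]]
    - [0, [0, -1.5, 0], [0, 0, 0]]
    - [0, [0, -1.2, 0], [0, 0, 0]]
    - [0, [0, -1.2, 0], [0, 0, 0]]
    - [0, [0, -1.0, 0], [0, 0, 0]]

```text
clock: 5.17
ee_pos: [0.6301, 0.0457, 0.1587]
ee_rot: [0.901, 0.434, 0.005, 0.007]
wrist_force: [12.2, -8.9, -1.2]
width: 0.007
grip_force: 6.2
```

```bash
python3 -c "
from h import *
st()"
```

```text
t 5.17 tcp clk [-86.2  -2.2 158.7] F clk [-0.7 15.1 -1.2] turn needed tool deg [ 1.  -0.2  0.1] w 0.007
```

>>> drive_tool:
  deltas:
    - [0, [0, -0.8, 0.2], [0, 0, 0]]
    - [0, [0, -0.9, 0.5], [0, 0, 0]]
    - [0, [0, -0.7, 0.7], [0, 0, 0]]
    - [0, [0, 0, 0.9], [0, 0, 0]]
    - [0, [0, 0, 0.9], [0, 0, 0]]
    - [0, [0, 0, 0.8], [0, 0, 0]]
    - [0, [0, 0, 0], [0, 0, 0]]

```text
clock: 5.75
ee_pos: [0.6064, 0.0669, 0.116]
ee_rot: [0.9, 0.435, 0.001, -0.0]
wrist_force: [-1.1, 0.7, 3.8]
width: 0.003
grip_force: 2.1
```

```bash
python3 -c "
from h import *
st()"
```

```text
t 5.75 tcp clk [-87.9 -33.9 116. ] F clk [ 0.2 -1.3  3.8] turn needed tool deg [ 0.  -0.1  0.2] w 0.003
```

>>> drive_tool:
  deltas:
    - [0, [0, 0.8, 0], [0, 0, 0]]
    - [0, [0, 0, -2.2], [0, 0, 0]]
    - [0, [0, 0, -3.6], [0, 0, 0]]
    - [0, [0, 0, -3.6], [0, 0, 0]]
    - [0, [0, 2.7, 0], [0, 0, 0]]
    - [0, [0, 4.1, 0], [0, 0, 0]]
    - [0, [0, 1.6, 0], [0, 0, 0]]

```text
clock: 6.33
ee_pos: [0.6808, 0.0057, 0.2108]
ee_rot: [0.901, 0.434, 0.001, 0.002]
wrist_force: [0.4, -1.1, -0.1]
width: 0.003
grip_force: 0.0
```

```bash
cat >> h.py <<'E'
def keyang():
    # yellow mask around the key in the side view, tip of upper wing by best score on 40mm radius samples
    c=ctrl.read_camera('side');h=cv2.cvtColor(c['img'],cv2.COLOR_RGB2HSV)
    m=((h[...,0]>18)&(h[...,0]<32)&(h[...,1]>150)).astype(np.float32);m=cv2.GaussianBlur(m,(0,0),.7)
    out=[]
    for ph in range(-75,76,5):
        a=np.radians(ph);v=0
        for r in(30,36,42):
            u=px(c,tow([-87,-r*np.sin(a),140+r*np.cos(a)])).round().astype(int);v+=m[u[1],u[0]]
        out.append((ph,round(float(v),1)))
    print([o for o in out if o[1]>1]);return c
E
python3 -c "
from h import *
st();c=keyang();x,y=235,150
cv2.imwrite('pics/c.png',cv2.resize(c['img'][y:y+110,x:x+120,::-1],(600,550),interpolation=cv2.INTER_CUBIC))"
```

```text
t 6.33 tcp clk [-86.6  62.4 210.8] F clk [ 0.6  1.  -0.1] turn needed tool deg [ 0.3 -0.   0.1] w 0.003
[(-45, 1.7), (-40, 2.3), (-35, 2.1)]
```

View pics/c.png

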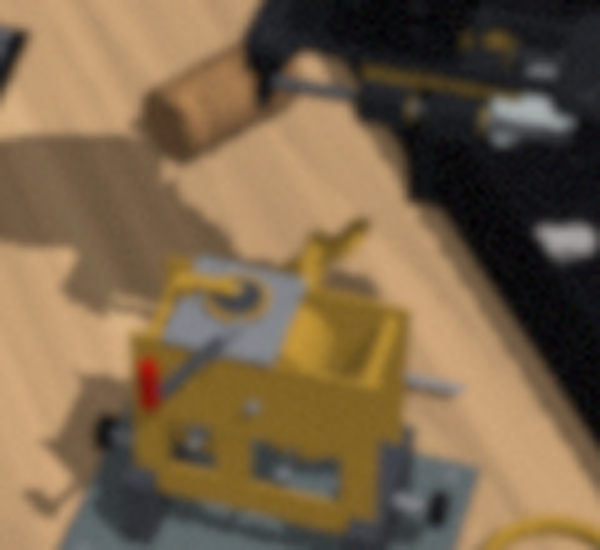

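The upper wing is at about -39° again with its tip at (362,225), half a turn further on, so the arbor is at about 5.6 rad. I'll repeat the stroke.

>>> drive_tool:
  deltas:
    - [0, [0, 0, 2.7], [0, 0, 0]]
    - [0, [0, -0.3, 2.6], [0, 0, 0]]
    - [0, [0, -1.5, 0], [0, 0, 0]]
    - [0, [0, -1.5, 0], [0, 0, 0]]
    - [0, [0, -1.2, 0], [0, 0, 0]]
    - [0, [0, -1.2, 0], [0, 0, 0]]
    - [0, [0, -1.0, 0], [0, 0, 0]]

```text
clock: 6.97
ee_pos: [0.6312, 0.0447, 0.1603]
ee_rot: [0.901, 0.434, 0.005, 0.007]
wrist_force: [11.0, -10.6, 0.4]
width: 0.006
grip_force: 7.3
```

>>> drive_tool:
  deltas:
    - [0, [0, -0.8, 0.2], [0, 0, 0]]
    - [0, [0, -0.9, 0.5], [0, 0, 0]]
    - [0, [0, -0.7, 0.7], [0, 0, 0]]
    - [0, [0, 0, 0.9], [0, 0, 0]]
    - [0, [0, 0, 0.9], [0, 0, 0]]
    - [0, [0, 0, 0.8], [0, 0, 0]]
    - [0, [0, 0.8, 0], [0, 0, 0]]

```text
clock: 7.55
ee_pos: [0.6123, 0.0634, 0.1174]
ee_rot: [0.9, 0.436, 0.0, -0.002]
wrist_force: [-6.1, 6.9, 5.3]
width: 0.003
grip_force: 5.4
```

>>> drive_tool:
  deltas:
    - [0, [0, 0, 0], [0, 0, 0]]
    - [0, [0, 0, -2.2], [0, 0, 0]]
    - [0, [0, 0, -3.6], [0, 0, 0]]
    - [0, [0, 0, -3.6], [0, 0, 0]]
    - [0, [0, 2.7, 0], [0, 0, 0]]
    - [0, [0, 4.1, 0], [0, 0, 0]]
    - [0, [0, 1.6, 0], [0, 0, 0]]

```text
clock: 8.13
ee_pos: [0.6814, 0.0054, 0.2117]
ee_rot: [0.901, 0.434, 0.001, 0.002]
wrist_force: [-0.1, -0.9, -0.6]
width: 0.004
grip_force: 0.0
```

```bash
python3 -c "
from h import *
st();keyang()"
```

```text
t 8.13 tcp clk [-86.7  63.  211.7] F clk [ 0.7  0.5 -0.6] turn needed tool deg [ 0.3 -0.   0.1] w 0.004
[(-45, 1.8), (-40, 2.6), (-35, 2.2)]
```

>>> drive_tool:
  deltas:
    - [0, [0, 0, 2.7], [0, 0, 0]]
    - [0, [0, -0.4, 2.7], [0, 0, 0]]
    - [0, [0, -1.5, 0], [0, 0, 0]]
    - [0, [0, -1.5, 0], [0, 0, 0]]
    - [0, [0, -1.2, 0], [0, 0, 0]]
    - [0, [0, -1.0, 0], [0, 0, 0]]
    - [0, [0, -0.5, 0], [0, 0, 0]]
    - [0, [0, 0, 0], [0, 0, 0]]

```text
clock: 8.85
ee_pos: [0.6354, 0.0417, 0.1604]
ee_rot: [0.901, 0.434, 0.004, 0.006]
wrist_force: [6.2, -8.0, 8.8]
width: 0.006
grip_force: 5.5
```

```bash
python3 -c "
from h import *
st();keyang()"
```

```text
t 8.85 tcp clk [-86.4   4.5 160.4] F clk [2.4 9.8 8.8] turn needed tool deg [ 0.8 -0.2  0.1] w 0.006
[]
```

>>> drive_tool:
  deltas:
    - [0, [0, -0.3, 0], [0, 0, 0]]
    - [0, [0, -0.3, 0], [0, 0, 0]]
    - [0, [0, 0, 0], [0, 0, 0]]

```text
clock: 9.15
ee_pos: [0.6315, 0.0446, 0.1599]
ee_rot: [0.901, 0.434, 0.005, 0.006]
wrist_force: [7.1, -8.9, 4.8]
width: 0.007
grip_force: 6.2
```

```bash
python3 -c "
from h import *
st();keyang()"
```

```text
t 9.15 tcp clk [-86.2  -0.4 159.9] F clk [ 2.5 11.2  4.8] turn needed tool deg [ 0.9 -0.2  0. ] w 0.007
[(20, 1.7), (25, 1.7)]
```

>>> drive_tool:
  deltas:
    - [0, [0, -0.3, 0.05], [0, 0, 0]]
    - [0, [0, 0, 0], [0, 0, 0]]

```text
clock: 9.37
ee_pos: [0.6291, 0.0463, 0.159]
ee_rot: [0.901, 0.434, 0.005, 0.006]
wrist_force: [7.9, -8.3, 3.1]
width: 0.002
grip_force: 5.8
```

>>> drive_tool:
  deltas:
    - [0, [0, -0.2, 0.1], [0, 0, 0]]
    - [0, [0, 0, 0], [0, 0, 0]]

```text
clock: 9.53
ee_pos: [0.6281, 0.0472, 0.1582]
ee_rot: [0.901, 0.434, 0.005, 0.007]
wrist_force: [8.9, -10.2, 3.9]
width: 0.008
grip_force: 6.4
```

```bash
python3 -c "
from h import *
st();keyang()"
```

```text
t 9.53 tcp clk [-86.1  -4.7 158.2] F clk [ 2.4 13.3  3.9] turn needed tool deg [ 1.  -0.2  0. ] w 0.008
[(25, 1.3), (30, 2.2), (35, 2.4), (40, 2.1), (45, 1.1)]
```

>>> drive_tool:
  deltas:
    - [0, [0, -0.2, 0.1], [0, 0, 0]]
    - [0, [0, 0, 0], [0, 0, 0]]

```text
clock: 9.75
ee_pos: [0.6277, 0.0475, 0.1579]
ee_rot: [0.901, 0.433, 0.006, 0.008]
wrist_force: [11.1, -9.8, 5.0]
width: 0.003
grip_force: 7.5
```

```bash
python3 -c "
from h import *
st();keyang()"
```

```text
t 9.75 tcp clk [-86.1  -5.1 157.9] F clk [ 0.7 14.8  5. ] turn needed tool deg [ 1.1 -0.2 -0. ] w 0.003
[(30, 1.8), (35, 2.2), (40, 2.0), (45, 1.5)]
```

>>> drive_tool:
  deltas:
    - [0, [0, -0.2, 0.1], [0, 0, 0]]
    - [0, [0, 0, 0], [0, 0, 0]]

```text
clock: 9.97
ee_pos: [0.6274, 0.0477, 0.1576]
ee_rot: [0.901, 0.433, 0.007, 0.009]
wrist_force: [12.1, -12.6, 7.4]
width: 0.004
grip_force: 8.6
```

```bash
python3 -c "
from h import *
st();keyang()"
```

```text
t 9.97 tcp clk [-86.1  -5.6 157.6] F clk [ 2.3 17.3  7.4] turn needed tool deg [ 1.3 -0.3 -0. ] w 0.004
[(25, 1.3), (30, 2.0), (35, 2.3), (40, 2.1), (45, 1.5)]
```

The key is firm: the force keeps rising while it no longer moves, and the wing stands near +33°. I'll back off, check the click it holds, then go up and over to the lever.

>>> drive_tool:
  deltas:
    - [0, [0, 1.0, 0], [0, 0, 0]]
    - [0, [0, 1.5, 0], [0, 0, 0]]
    - [0, [0, 0, -3.5], [0, 0, 0]]
    - [0, [0, 0, -3.5], [0, 0, 0]]
    - [0, [0, 0, -3.5], [0, 0, 0]]
    - [0, [0, 0, 0], [1.0, 0, 0]]

```text
clock: 10.52
ee_pos: [0.6421, 0.0404, 0.2654]
ee_rot: [0.9, 0.435, 0.002, -0.006]
wrist_force: [1.3, -1.2, 1.0]
width: 0.006
grip_force: 0.0
```

```bash
python3 -c "
from h import *
st();c=keyang()
x,y=235,150
cv2.imwrite('pics/d.png',cv2.resize(c['img'][y:y+110,x:x+120,::-1],(600,550),interpolation=cv2.INTER_CUBIC))"
```

```text
t 10.52 tcp clk [-89.5  10.5 265.4] F clk [0.1 1.8 1. ] turn needed tool deg [-0.5 -0.5  0.2] w 0.006
[(5, 1.1), (10, 1.8), (15, 2.7), (20, 3.0), (25, 2.7), (30, 1.9), (35, 1.2)]
```

View pics/d.png

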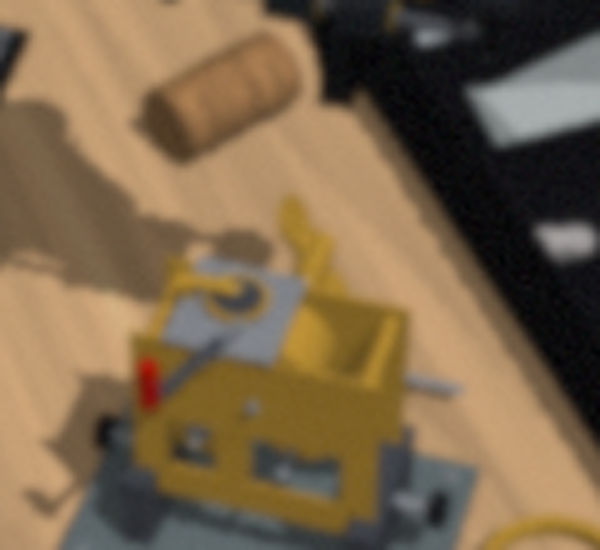

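The view shows the upper wing leaning past upright towards -y, with its tip at (290,205), about +20°. It holds on the last click. The lever's red tab is still at (148,385). Now the lever.

>>> drive_tool:
  deltas:
    - [0, [-3.5, -1.7, 0], [0, 0, 0]]
    - [0, [-3.5, -1.7, 0], [0, 0, 0]]
    - [0, [-3.5, -1.7, 0], [0, 0, 0]]
    - [0, [-3.5, -1.7, 0], [0, 0, 0]]
    - [0, [-3.4, -1.7, 0], [-0.5, 0, 0]]
    - [0, [0, 0, 0], [0, 0, 0]]
    - [0, [0, 0, 3.5], [0, 0, 0]]
    - [0, [0, 0, 3.4], [0, 0, 0]]
    - [0, [0, 0, 0], [0, 0, 0]]

```text
clock: 11.32
ee_pos: [0.4583, -0.0418, 0.1851]
ee_rot: [0.9, 0.435, -0.008, -0.006]
wrist_force: [-2.1, -0.5, -0.1]
width: 0.006
grip_force: 0.0
```

```bash
python3 -c "
from h import *
st();c=ctrl.read_camera('side')
x,y=200,150
cv2.imwrite('pics/e.png',cv2.resize(c['img'][y:y+120,x:x+130,::-1],(650,600),interpolation=cv2.INTER_CUBIC))"
```

```text
t 11.32 tcp clk [ 89.4 -81.8 185.1] F clk [ 1.7 -1.3 -0.1] turn needed tool deg [-1.   0.5  0.2] w 0.006
```

View pics/e.png

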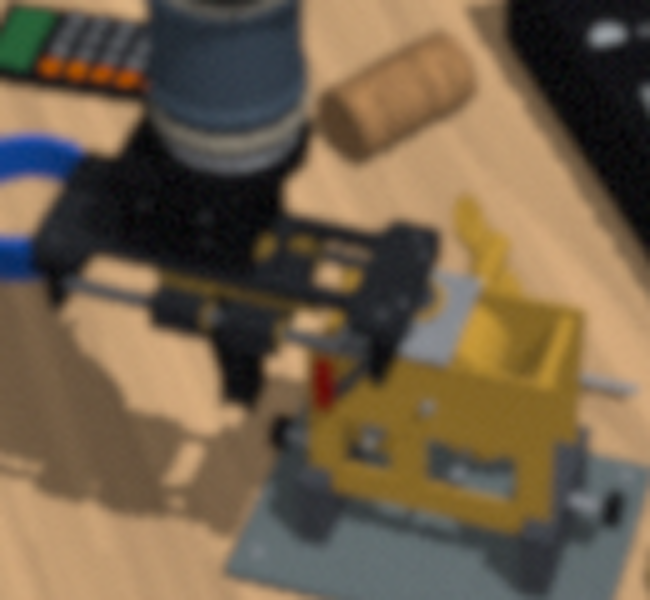

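The view shows the finger tip at (240,395), to the left of the red tab at (323,383) and level with it, with the gripper's body well above the movement. I'll raise a little and push towards +y.

>>> drive_tool:
  deltas:
    - [0, [0.2, 0, -1.2], [0, 0, 0]]
    - [0, [0, 1.2, 0], [0, 0, 0]]
    - [0, [0, 1.0, 0], [0, 0, 0]]
    - [0, [0, 1.0, 0], [0, 0, 0]]
    - [0, [0, 1.0, 0], [0, 0, 0]]
    - [0, [0, 0.8, 0], [0, 0, 0]]
    - [0, [0, 0, 0], [0, 0, 0]]

```text
clock: 11.95
ee_pos: [0.506, -0.0734, 0.2026]
ee_rot: [0.901, 0.434, -0.001, -0.003]
wrist_force: [-0.0, -0.4, -0.1]
width: 0.007
grip_force: 0.0
```

```bash
cat >> h.py <<'E'
def tab():
    for n in("side","top"):
        c=ctrl.read_camera(n)
        h=cv2.cvtColor(c["img"],cv2.COLOR_RGB2HSV);m=(((h[...,0]<6)|(h[...,0]>174))&(h[...,1]>170)&(h[...,2]>60))
        u0=px(c,tow([84,-20,200])).astype(int);w=22
        ys,xs=np.nonzero(m[u0[1]-w:u0[1]+w,u0[0]-w:u0[0]+w])
        if len(xs)>4: print(n,len(xs),toclk(onz(c,(xs.mean()+u0[0]-w,ys.mean()+u0[1]-w),.2)).round(1))
E
python3 -c "
from h import *
st();tab()"
```

```text
t 11.95 tcp clk [ 84.3 -24.8 202.6] F clk [ 0.3  0.2 -0.1] turn needed tool deg [-0.3 -0.   0.1] w 0.007
side 32 [ 81.6 -11.  200. ]
```

>>> drive_tool:
  deltas:
    - [0, [0, 0.5, 0.2], [0, 0, 0]]
    - [0, [0, 0.4, 0], [0, 0, 0]]
    - [0, [0, 0.3, 0], [0, 0, 0]]
    - [0, [0, 0, 0], [0, 0, 0]]

```text
clock: 12.38
ee_pos: [0.514, -0.0797, 0.1999]
ee_rot: [0.901, 0.435, -0.002, -0.004]
wrist_force: [0.1, -0.2, 0.7]
width: 0.001
grip_force: 0.1
```

```bash
python3 -c "
from h import *
st();tab()"
```

```text
t 12.38 tcp clk [ 84.2 -14.6 199.9] F clk [0.1 0.2 0.7] turn needed tool deg [-0.5  0.   0.1] w 0.001
side 29 [ 79.1  -1.7 200. ]
```

Not at the end stop yet (no force). I'll push on gently.

>>> drive_tool:
  deltas:
    - [0, [0, 0.3, 0], [0, 0, 0]]
    - [0, [0, 0.2, 0], [0, 0, 0]]
    - [0, [0, 0, 0], [0, 0, 0]]

```text
clock: 12.73
ee_pos: [0.5141, -0.0803, 0.1994]
ee_rot: [0.9, 0.435, -0.005, -0.008]
wrist_force: [-8.6, 6.0, 8.5]
width: 0.006
grip_force: 5.7
```

```bash
python3 -c "
from h import *
st();tab()"
```

```text
t 12.73 tcp clk [ 84.6 -14.1 199.4] F clk [  0.7 -10.5   8.5] turn needed tool deg [-1.1  0.1  0.2] w 0.006
side 29 [ 79.5  -1.7 200. ]
```

The lever is at its end stop: 10 N and no further motion. I'll retreat.

>>> drive_tool:
  deltas:
    - [0, [0, -1.0, 0], [0, 0, 0]]
    - [0, [0, -2.0, 0], [0, 0, 0]]
    - [0, [0, 0, -3.5], [0, 0, 0]]
    - [0, [0, 0, -3.5], [0, 0, 0]]
    - [0, [0, -4.0, -2], [0, 0, 0]]
    - [0, [0, -4.0, 0], [0, 0, 0]]
    - [0, [0, -4.0, 0], [0, 0, 0]]
    - [0, [0, 0, 0], [0, 0, 0]]
    - [0, [0, 0, 0], [0, 0, 0]]

```text
clock: 13.58
ee_pos: [0.4019, 0.0094, 0.2902]
ee_rot: [0.9, 0.436, -0.0, -0.004]
wrist_force: [-0.1, -0.4, 0.1]
width: 0.005
grip_force: 0.0
```

```bash
python3 -c "
from h import *
st();tab();c=keyang()
x,y=200,150
cv2.imwrite('pics/f.png',cv2.resize(c['img'],(800,600),interpolation=cv2.INTER_CUBIC)[:,:,::-1])"
```

```text
t 13.58 tcp clk [  84.5 -157.7  290.2] F clk [0.4 0.2 0.1] turn needed tool deg [-0.5 -0.2  0.4] w 0.005
side 17 [ 80.4   0.2 200. ]
top 14 [ 82.8   3.1 200. ]
[(5, 1.1), (10, 1.8), (15, 2.7), (20, 3.0), (25, 2.7), (30, 1.9), (35, 1.2)]
```

View pics/f.png

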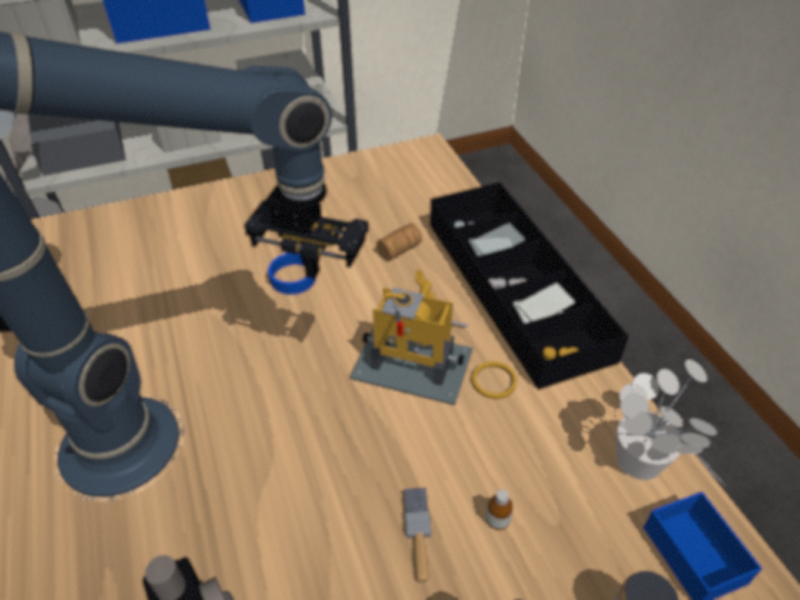

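The tab has moved across to (400,328), about (83, 2) mm in the clock's frame. The key still holds, the bystanders are where they were, and the arm is clear.

```bash
python3 -c "
from h import *
print(ctrl.job_done())"
```

```text
the job is handed in; nothing more can be done
None
```

I wound the key until it came up firm, and it holds on what looks like its last click; then I pushed the stop lever across to its running end and handed the job in at about 14 s, with nothing else on the bench seen to move (no verdict was returned).

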